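Brush out the dirty cup with the brush that fits

ROBOT

A 6-joint arm with a two-finger parallel gripper is mounted at the origin on a cart in front of the work surface, level with it; the furniture and walls round the work are solid. World frame = base frame: x ahead of the robot, y to its left, z up, the work surface at z = 0. Lengths are in mm, angles in rad, forces in N, time in s.
With the tool pointing down it reaches from about 350 to 875 mm from the base axis. Payload 4.2 kg.
Tool frame: the origin (TCP) lies on the centre line of the jaws, within the pads' length; the fingertips stand 14 mm ahead of it and the grasp point (between the pads) lies 5 mm behind it (tcp_to_tips is the distance from the TCP to the fingertips, in mm); z points along the fingers, y is the direction in which the jaws open and shut (so a half turn about z gives the same grasp; the last joint's range is limited). The gripper opens to 85 mm and grips with 20 to 120 N. Pads are 22 mm wide; open, the fingers measure 114 mm over their backs; the gripper's body (76 mm by 85 mm) begins 54 mm behind the grasp point. The pads swing forward as they close: fully open they stand 13 mm farther back than shut.
Start: joints at [-1.009, 0.385, 0.008, 0, -1.194, -0.259], TCP at [186.387, -596.539, 245.312] pointing down, gripper open.
Joint ranges: [-3.14, 3.14], [-1.21, 2.06], [-1.07, 1.41], [-3.16, 2.05], [-2.99, -0.16], [-3.1, 3.1]. Speed limits (rad/s): [2.79, 2.79, 3.14, 3.14, 3.14, 3.14].

INTERFACE

Orientations are given as a unit quaternion [x, y, z, w].
In Python, from bench import read_state, get_image, job_done, tcp_to_tips gives the robot as it stands. The module is installed in compiled form; this text tells all that it offers.
- The arm moves only by the tool play_rows, never from a script. Its argument "targets" is a list of rows, each an object of numbers: "gripper": the gripper's target within -1 to 1 (shut at 1, half-way at 0, fully open at -1); "tx", "ty", "tz": the shift along the tool's x, y, z scaled (see below); "spin": the turn about the tool's z scaled (see below). A call has 1 to 12 rows; each row is the pose to reach, as a shift and turn from the pose commanded when the call began, along the tool's axes at that moment; what a row does not reach only later rows make up. The controller multiplies each number of a shift by 0.25 m and each number of a turn by pi/4 rad. A row lasts 1/8 s, in which the tool goes at most 62.5 mm and 10.7 degrees, less where a joint would pass 70% of its speed; a pose out of reach is approached as far as the arm can. A call with a number of a shift or a turn outside -1 to 1 is refused whole. A call with a gripper value outside its range is refused whole. The fingers move at their own pace and stop on an object; the grip force is fixed at half the most. Time passes only in rows, so rows that repeat a pose let the fingers close. It gives the time, the measured TCP pose, the force and the opening at its end, in the units of the state.
- read_state(): the state, without advancing time (a new reading comes with each control period).
- get_image(name): name is "scene" or "top"; returns a dict with "frame" (480x640x3 uint8, red, green, blue), "depth" (480x640 float32, mm along the optical axis (not along the pixel's ray), 0 where there is no reading), "mtx" (3x3 intrinsics, pixels), "k1" (the pictures are not rectified: a ray, as slopes to the right and down, at radius r is drawn at 1 + k1 r^2 times it, then the intrinsics apply), "world_to_cam" (4x4, takes a point from world to camera coordinates). Camera axes: x right, y up, looking along -z (the intrinsics and any distortion apply to the point x, -y, -z); pixel columns grow to the right and rows downward; lengths in mm; the calibration is good to about 2 mm. A picture is of the moment at which its call begins.
- job_done(): hands the job in, once; it reports no verdict.
The state is a dict: "clock": time; "joints": joint angles; "joint_vel": joint speeds; "joint_efforts": joint torques, N m; "position": TCP position; "ee_rot": TCP orientation; "contact_force": force on the tool from outside, world axes, zero at the start; "wrist_torque": the same for the moment, N m; "gripper_width": finger opening in mm.
Only numpy, scipy, OpenCV 4.12 (cv2) and the standard library are available. Lean on these libraries where they do the work, as an engineer would, in place of code of your own. Each camera call takes 0.05 s, during which the arm holds its last target.

TASK

Wash the vessel on the blue mat: from the tray take the one bottle brush whose head fits it, the widest that still goes down to its bottom, dip the head well into the white soap bowl, then push it down to the bottom of the vessel twice, drawing it well up in between. Finally stand the brush upright on the tray again and let go; do not lift the other two brushes, and leave both vessels upright on their mats and the bowl in its place.

Things in the scene. Friction and masses are not known exactly. Their poses are not given: they have to be found in the camera images.
- brush_slim: bottle brush standing upright on its head in the tray, total height 210: slim white cylindrical bristle head 30 across and 75 tall at the bottom, thin steel neck, blue round handle 18 across from 120 to 208 above its foot (grip it there). Origin: centre of the flat underside of the head; z runs up along the handle
- brush_medium: bottle brush standing upright on its head in the tray, total height 210: medium white cylindrical bristle head 42 across and 75 tall at the bottom, thin steel neck, blue round handle 18 across from 120 to 208 above its foot (grip it there). Origin: centre of the flat underside of the head; z runs up along the handle
- brush_wide: bottle brush standing upright on its head in the tray, total height 210: wide white cylindrical bristle head 66 across and 75 tall at the bottom, thin steel neck, blue round handle 18 across from 120 to 208 above its foot (grip it there). Origin: centre of the flat underside of the head; z runs up along the handle
- brush_tray: shallow steel drip tray, 310 (x) x 130 (y) x 14 high outside, 4 walls and floor, fixed. Origin: centre of its underside, z up
- soap_bowl: white round bowl, 150 across the rim, 69 high, loose, on the white board; the hollow is round, tapering from 130 across at the rim to 85 at 30 above its underside and 64 at 12, where its inner bottom lies. Origin: centre of its underside, z up
- blue_mat: blue square rubber mat 130 x 130 x 3, fixed on the white board (top of the board at z = 0.020 m); the vessel on it is the one to wash, glass or mug. Origin: centre of its underside
- grey_mat: grey square rubber mat of the same size behind it; the vessel on it is not to be touched. Origin: centre of its underside
- wash_glass: clear glass tumbler, 76 across the rim, 115 high, loose, standing mouth up. Origin: centre of its underside, z up
- glass_inside (a point): centre of the inner bottom of the glass, 9 above its underside and 106 below its rim; the hollow is round and tapering, 68 across at the rim and about 50 at the bottom
- wash_mug: white straight mug, 86 across, 92 high, handle along its +y (reaching 79 from the axis), loose, standing mouth up. Origin: centre of its underside, z up
- mug_inside (a point): centre of the inner bottom of the mug, 5 above its underside and 87 below its rim; the hollow is straight, 76 across from rim to bottom
Mind the look-alikes: they are no part of the job. Leave any yellow look-alike of the brush_slim alone.

How it is judged:
By the outcome, as a careful person would: the job done as asked, in the order asked, and still so for the second after the job is handed in, with the robot touching nothing.
It also fails if it takes over 58 s, if anything falls off the work surface, if the arm or the gripper's body presses on something with over 40 N, if the wrist force passes 120 N, or if a joint passes its speed limit or range.

## Working session

There is one attempt and no reset: what is moved stays moved. The work goes in short steps, Python scripts to look and compute and a tool call to move; the robot and the scene stay as the last step left them, time stands still between calls to the robot, and variables do not carry over. Pictures are saved under pics/ and viewed, and the job is handed in when it is done.

Besides the shell and the picture viewer there is one more tool, called after "Call:" by a JSON object that holds its "op" and its "data", one argument or row to a line. play_rows: Moves the arm, as the interface text tells. Its arguments: {"type":"object","properties":{"targets":{"type":"array","items":{"type":"object","properties":{"gripper":{"type":"number"},"tx":{"type":"number","minimum":-1,"maximum":1},"ty":{"type":"number","minimum":-1,"maximum":1},"tz":{"type":"number","minimum":-1,"maximum":1},"spin":{"type":"number","minimum":-1,"maximum":1}}}}},"required":["targets"]}

```bash
mkdir -p pics; ls
cat > h.py <<'E'
import numpy as np, cv2, pickle
from bench import read_state,get_image,job_done,tcp_to_tips
def world(im,u,v,d=None):
    K=im['mtx'];T=im['world_to_cam']
    d=im['depth'][v,u] if d is None else d
    p=np.array([(u-K[0,2])/K[0,0],(v-K[1,2])/K[1,1]])
    q=p.copy()
    for _ in range(20): q=p/(1+im['k1']*(q@q))
    c=np.array([q[0]*d,-q[1]*d,-d,1]); return (np.linalg.inv(T)@c)[:3]
def plane(im,u,v,z):
    a=world(im,u,v,100.);b=world(im,u,v,1000.); t=(z-a[2])/(b[2]-a[2]); return a+t*(b-a)
def proj(im,P):
    c=im['world_to_cam']@np.append(P,1); s=np.array([c[0],-c[1]])/-c[2]; s=s*(1+im['k1']*(s@s)); return im['mtx'][:2,:2]@s+im['mtx'][:2,2]
E
python3 - <<'E'
from h import *
for n in('scene','top'):
    im=get_image(n);pickle.dump(im,open(n+'0.pkl','wb'));cv2.imwrite(f'pics/{n}0.png',im['frame'][:,:,::-1])
    print(im['mtx'],im['k1'],im['world_to_cam'].round(3))
print(read_state())
E
```

```text
pics
[[496.86614524   0.         316.78652528]
 [  0.         496.86614524 236.60606526]
 [  0.           0.           1.        ]] -0.03136159413795073 [[-5.450000e-01 -8.380000e-01  7.000000e-03  4.775910e+02]
 [ 4.910000e-01 -3.130000e-01  8.130000e-01 -2.643530e+02]
 [-6.800000e-01  4.470000e-01  5.820000e-01 -1.165398e+03]
 [ 0.000000e+00  0.000000e+00  0.000000e+00  1.000000e+00]]
[[492.71908821   0.         319.00584772]
 [  0.         492.71908821 241.19211748]
 [  0.           0.           1.        ]] -0.12217305132747035 [[ 2.300000e-02 -1.000000e+00  5.000000e-03  1.742270e+02]
 [ 9.770000e-01  2.300000e-02  2.120000e-01 -5.685280e+02]
 [-2.120000e-01 -0.000000e+00  9.770000e-01 -1.083668e+03]
 [ 0.000000e+00  0.000000e+00  0.000000e+00  1.000000e+00]]
{'clock': 0.1, 'joints': array([-1.00938429e+00,  3.85505006e-01,  6.75733714e-03, -3.81636871e-04,
       -1.19400360e+00, -2.58574454e-01]), 'joint_vel': array([ 7.32050419e-04, -2.24009278e-03,  3.87872826e-03,  5.25803058e-04,
       -2.54309237e-05, -5.63403068e-04]), 'joint_efforts': array([-5.19523837e-04, -3.93319130e+01,  1.88928866e+01,  4.19790834e+00,
       -2.60782137e-03,  3.69374035e-06]), 'position': array([ 186.23787313, -596.09536458,  244.32154562]), 'ee_rot': array([-1.50771190e-01,  9.88568188e-01,  9.67161201e-04, -2.26959367e-04]), 'contact_force': array([-0.62278747,  0.07306604,  0.19752004]), 'wrist_torque': array([ 0.02379663,  0.00019028, -0.04381776]), 'gripper_width': 85.25663922182984}
```

View pics/scene0.png

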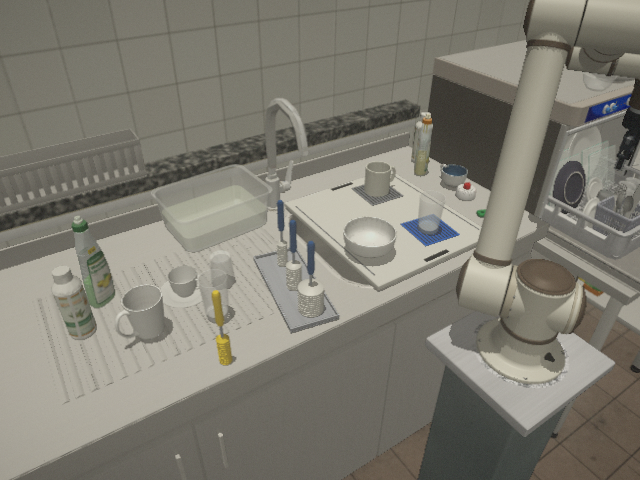

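View pics/top0.png

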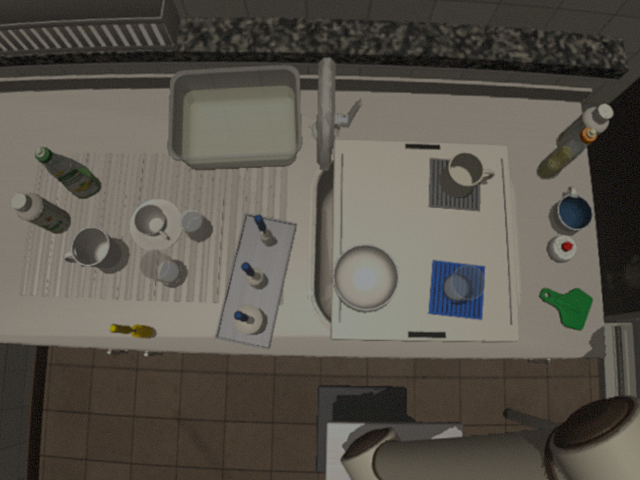

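The scene shows a clear glass on the blue mat (scene 430,212; top 460,287) and a mug on the grey mat. The glass is about 50 across at its inner bottom, so the medium brush (42) fits. Next I'll enlarge the brushes and measure them.

Run:
```python
from h import *
s=pickle.load(open('scene0.pkl','rb'));t=pickle.load(open('top0.pkl','rb'))
a=cv2.resize(s['frame'][190:340,240:360],(480,600),interpolation=cv2.INTER_CUBIC)
b=cv2.resize(t['frame'][200:360,200:310],(320,465),interpolation=cv2.INTER_CUBIC)
c=np.zeros((600,800,3),np.uint8);c[:,:480]=a;c[:465,480:]=b;cv2.imwrite('pics/crop1.png',c[:,:,::-1])
c=np.zeros((600,800,3),np.uint8)
c[:480,:400]=cv2.resize(s['frame'][180:276,390:470],(400,480),interpolation=cv2.INTER_CUBIC);c[:400,400:]=cv2.resize(t['frame'][245:335,415:505],(400,400),interpolation=cv2.INTER_CUBIC);cv2.imwrite('pics/crop2.png',c[:,:,::-1])
for n,im,roi in(('s',s,(255,185,345,320)),('t',t,(215,205,300,350))):
    x0,y0,x1,y1=roi
    h=cv2.cvtColor(im['frame'],cv2.COLOR_RGB2HSV)
    m=cv2.inRange(h,(100,90,30),(130,255,255));k=np.zeros_like(m);k[y0:y1,x0:x1]=m[y0:y1,x0:x1]
    N,l,st,ce=cv2.connectedComponentsWithStats(k)
    for i in range(1,N):
        if st[i,4]<15:continue
        v,u=np.where(l==i)
        P=np.array([world(im,a,b) for a,b in zip(u,v) if im['depth'][b,a]>0])
        print(n,st[i],ce[i].round(1),'min',P.min(0).round(),'max',P.max(0).round())
        for lo,hi in((120,150),(150,180),(180,215),(205,225)):
            q=P[(P[:,2]>lo)&(P[:,2]<hi)]
            if len(q):print('   ',lo,len(q),np.median(q,0).round(1))
```

```text
t [255 216   7   7  35] [257.8 218.5] min [569. 306. 206.] max [582. 319. 217.]
    180 31 [576.1 313.9 212.5]
    205 35 [576.1 312.8 212.8]
t [242 263   8   7  39] [245.2 266.1] min [471. 326. 208.] max [484. 340. 215.]
    180 38 [477.3 333.3 212.2]
    205 39 [477.2 333.3 212.3]
t [235 312   7   7  43] [237.9 315.1] min [374. 336. 208.] max [386. 348. 217.]
    180 38 [379.9 342.1 212.2]
    205 43 [380.  342.2 212.5]
```

View pics/crop1.png

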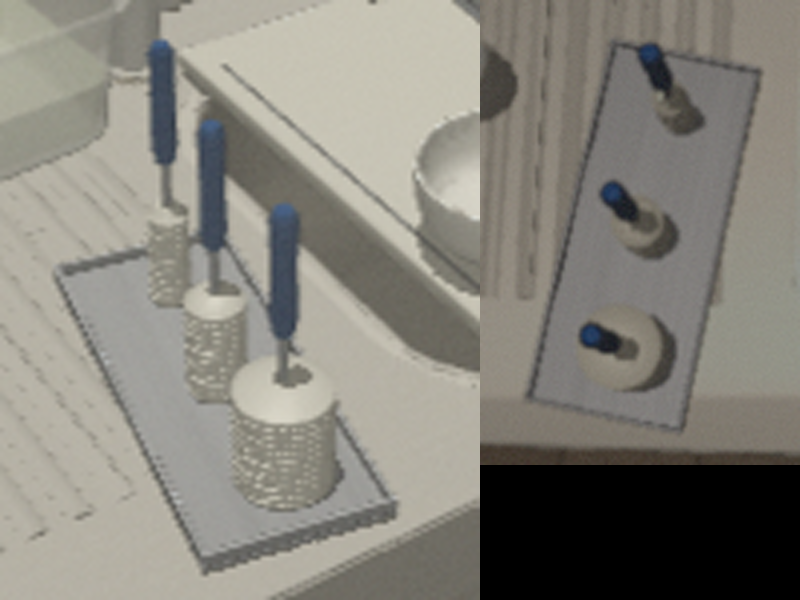

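View pics/crop2.png

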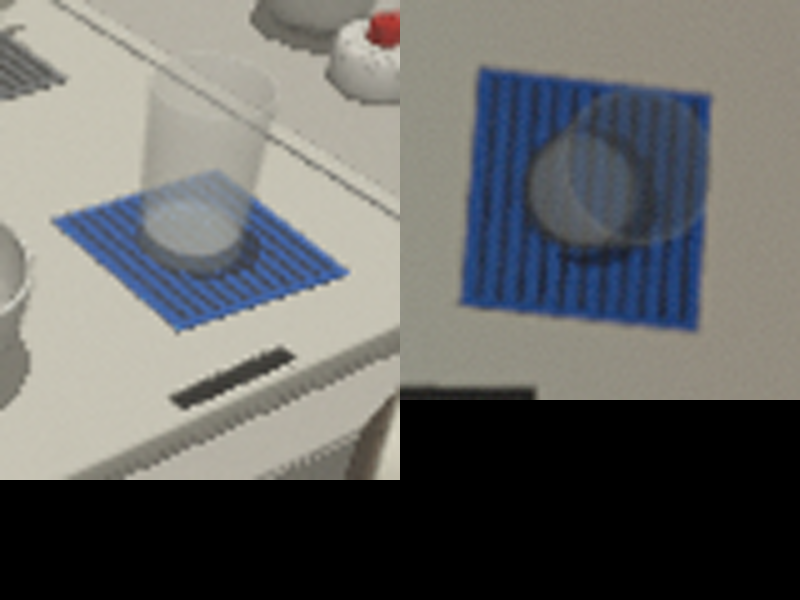

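Candidates: slim brush (scene 281,235), medium (293,260), wide (311,282) and the yellow look-alike (222,330). The medium one, middle of the tray, has a 42 head: it fits the glass's roughly 50 bottom, while the wide (66) doesn't. The crop confirms this, with the blue-handled medium brush at top 245,266. Next are the glass, bowl and faucet.

Run:
```python
from h import *
s=pickle.load(open('scene0.pkl','rb'));t=pickle.load(open('top0.pkl','rb'))
print('glass rim top',plane(t,469,282.4,138),'bot',plane(t,456.2,287.7,32))
print('glass rim scene',plane(s,432.4,196,138),'bot',plane(s,428.6,226,32))
# whole point clouds
def cloud(im):
    K=im['mtx'];v,u=np.mgrid[:480,:640]
    p=cv2.undistortPoints(np.stack([u,v],-1).reshape(-1,1,2).astype(float),K,np.array([im['k1'],0,0,0.])).reshape(-1,2)
    d=im['depth'].reshape(-1); c=np.stack([p[:,0]*d,-p[:,1]*d,-d,np.ones_like(d)],1)
    return (c@np.linalg.inv(im['world_to_cam']).T)[:,:3].reshape(480,640,3)
for n,im in(('s',s),('t',t)):
    C=cloud(im)
    np.save(n+'c.npy',C)
    X,Y,Z=C[...,0],C[...,1],C[...,2]
    def box(x0,x1,y0,y1,z0,z1):
        m=(X>x0)&(X<x1)&(Y>y0)&(Y<y1)&(Z>z0)&(Z<z1); return C[m]
    b=box(350,600,0,240,83,95)
    if len(b): 
        (cx,cy),r=cv2.minEnclosingCircle(b[:,:2].astype(np.float32)); print(n,'bowl rim',cx,cy,r,len(b),b.min(0),b.max(0))
    h=box(420,530,280,390,60,85)
    (cx,cy),r=cv2.minEnclosingCircle(h[:,:2].astype(np.float32)); print(n,'medhead',cx,cy,r,len(h))
    h=box(420,530,280,390,20,85); print('medhead range',h.min(0),h.max(0),h[:,2].max())
    h=box(420,530,280,390,125,205); print('medhandle',len(h),h.mean(0) if len(h) else 0)
    f=box(300,900,-350,420,200,600)
    g=f[(f[:,1]>0)]; print('high y>0',len(g),np.percentile(g,[0,5,50,95,100],axis=0).round())
    q=box(600,800,-100,250,60,600);print('faucet',len(q),np.percentile(q,[0,5,50,95,100],axis=0).round())
    for x in range(420,520,20): pass
    print('depth glass',[C[v,u].round() for v,u in ((282,469),(287,456),(272,469))] if n=='t' else '')
    print('tray',C[290,222] if n=='t' else '', C[300,240] if n=='t' else '')
    hsv=cv2.cvtColor(im['frame'],cv2.COLOR_RGB2HSV);m=cv2.inRange(hsv,(105,120,50),(125,255,255))
    k=np.zeros_like(m); 
    if n=='t':k[255:325,420:495]=m[255:325,420:495]
    else:k[205:250,395:465]=m[205:250,395:465]
    v,u=np.where(k>0);pp=np.array([plane(im,a,c,23)[:2] for a,c in zip(u,v)]).astype(np.float32);print('mat',cv2.minAreaRect(pp))
```

```text
glass rim top [ 464.43302459 -137.49594315  138.        ] bot [ 465.84347289 -139.14710515   32.        ]
glass rim scene [ 465.58803509 -138.90745067  138.        ] bot [ 462.46169961 -140.43817894   32.        ]
s bowl rim 476.688720703125 84.1781234741211 77.75143432617188 264 [399.91650456   8.08578963  83.01253507] [554.38419647 159.97777272  91.71769451]
s medhead 472.5660705566406 335.9449157714844 21.329477310180664 163
medhead range [451.75870818 314.65639392  20.01052971] [493.6011067  357.71832312  84.98711434] 84.98711433533856
medhandle 181 [470.17910436 338.2406527  165.61777464]
high y>0 1375 [[367. 166. 200.]
 [468. 174. 206.]
 [737. 190. 322.]
 [861. 340. 392.]
 [872. 354. 399.]]
faucet 753 [[647. 166.  94.]
 [661. 174. 133.]
 [701. 189. 354.]
 [790. 241. 395.]
 [800. 250. 399.]]
depth glass 
tray  
mat ((458.13433837890625, -141.19625854492188), (126.42411041259766, 124.28008270263672), 84.23307800292969)
t bowl rim 480.3143310546875 82.29963684082031 75.41470336914062 347 [407.56680132   7.99567311  83.00965576] [554.72655789 156.66056254  93.08571812]
t medhead 476.6737976074219 333.345703125 21.413354873657227 195
medhead range [456.22161762 312.06389653  21.84679809] [498.00203132 353.57717782  84.97856362] 84.97856361855293
medhandle 64 [472.76380901 328.56665212 167.94793407]
high y>0 1958 [[372. 166. 202.]
 [474. 168. 210.]
 [719. 183. 373.]
 [828. 334. 395.]
 [868. 351. 400.]]
faucet 1604 [[658. 166.  62.]
 [667. 168. 132.]
 [722. 182. 372.]
 [790. 236. 396.]
 [800. 250. 400.]]
depth glass [array([ 478., -166.,   45.]), array([ 467., -138.,   34.]), array([ 495., -154.,   87.])]
tray [452.16563834 419.05696523  -4.25396851] [428.68749897 373.05403917   1.87939981]
mat ((463.093994140625, -142.99566650390625), (125.43196868896484, 125.57383728027344), 84.52730560302734)
```

Call:
{"op": "play_rows", "data": {
  "targets": [
    {"tx":-0.747,"ty":0.462,"tz":-0.32,"spin":0.386,"gripper":-1},
    {"tx":-0.747,"ty":0.462,"tz":-0.32,"spin":0.386,"gripper":-1},
    {"tx":-0.747,"ty":0.462,"tz":-0.32,"spin":0.386,"gripper":-1},
    {"tx":-0.747,"ty":0.462,"tz":-0.32,"spin":0.386,"gripper":-1},
    {"tx":-0.747,"ty":0.462,"tz":-0.32,"spin":0.386,"gripper":-1}
  ]
}}

```text
clock: 0.72
position: [332.2, -428.9, 326.8]
ee_rot: [-0.002, 1.0, -0.001, 0.001]
contact_force: [-0.2, -0.1, -0.7]
gripper_width: 85.4
```

Call:
{"op": "play_rows", "data": {
  "targets": [
    {"tx":-0.57,"ty":0.8},
    {"tx":-0.57,"ty":0.8},
    {"tx":-0.57,"ty":0.8},
    {"tx":-0.57,"ty":0.8},
    {"tx":-0.57,"ty":0.8}
  ]
}}

```text
invalid input
```

Call:
{"op": "play_rows", "data": {
  "targets": [
    {"ty":1},
    {"ty":1},
    {"ty":1},
    {"ty":1}
  ]
}}

```text
invalid input
```

Call:
{"op": "play_rows", "data": {
  "targets": [
    {"ty":1},
    {"ty":1},
    {"ty":1},
    {"ty":1},
    {"ty":1}
  ]
}}

```text
invalid input
```

Call:
{"op": "play_rows", "data": {
  "targets": [
    {"tx":-0.57,"ty":0.8,"tz":0,"spin":0,"gripper":-1},
    {"tx":-0.57,"ty":0.8,"tz":0,"spin":0,"gripper":-1},
    {"tx":-0.57,"ty":0.8,"tz":0,"spin":0,"gripper":-1},
    {"tx":-0.57,"ty":0.8,"tz":0,"spin":0,"gripper":-1},
    {"tx":-0.57,"ty":0.8,"tz":0,"spin":0,"gripper":-1}
  ]
}}

```text
clock: 1.35
position: [474.1, -228.5, 324.0]
ee_rot: [-0.002, 1.0, 0.0, -0.001]
contact_force: [-0.2, -0.9, 0.5]
gripper_width: 85.5
```

Call:
{"op": "play_rows", "data": {
  "targets": [
    {"tx":0,"ty":1,"tz":0,"spin":0,"gripper":-1},
    {"tx":0,"ty":1,"tz":0,"spin":0,"gripper":-1},
    {"tx":0,"ty":1,"tz":0,"spin":0,"gripper":-1},
    {"tx":0,"ty":1,"tz":0,"spin":0,"gripper":-1},
    {"tx":0,"ty":1,"tz":0,"spin":0,"gripper":-1}
  ]
}}

```text
clock: 1.98
position: [472.5, 21.4, 324.7]
ee_rot: [-0.002, 1.0, -0.0, -0.001]
contact_force: [-0.0, -0.1, -0.1]
gripper_width: 85.2
```

Call:
{"op": "play_rows", "data": {
  "targets": [
    {"tx":0,"ty":1,"tz":0,"spin":0,"gripper":-1},
    {"tx":0,"ty":1,"tz":0,"spin":0,"gripper":-1},
    {"tx":0,"ty":1,"tz":0,"spin":0,"gripper":-1},
    {"tx":0,"ty":1,"tz":0,"spin":0,"gripper":-1},
    {"tx":0,"ty":1,"tz":0,"spin":0,"gripper":-1},
    {"tx":0,"ty":1,"tz":0,"spin":0,"gripper":-1}
  ]
}}

```text
clock: 2.72
position: [473.5, 267.7, 324.6]
ee_rot: [0.001, 1.0, -0.001, -0.001]
contact_force: [-0.0, -0.1, 1.0]
gripper_width: 85.2
```

Call:
{"op": "play_rows", "data": {
  "targets": [
    {"tx":-0.008,"ty":0.266,"tz":0,"spin":0,"gripper":-1},
    {"tx":-0.008,"ty":0.266,"tz":0,"spin":0,"gripper":-1},
    {"tx":-0.008,"ty":0.266,"tz":0,"spin":0,"gripper":-1},
    {"tx":-0.008,"ty":0.266,"tz":0.2,"spin":0,"gripper":-1},
    {"tx":-0.008,"ty":0.266,"tz":0.2,"spin":0,"gripper":-1},
    {"tx":-0.008,"ty":0.266,"tz":0.2,"spin":0,"gripper":-1}
  ]
}}

```text
clock: 3.48
position: [476.1, 335.2, 277.4]
ee_rot: [0.001, 1.0, 0.001, 0.001]
contact_force: [-0.4, -0.6, 1.1]
gripper_width: 85.5
```

Run:
```python
from h import *
print(read_state()['position'],read_state()['ee_rot'])
c=np.zeros((600,800,3),np.uint8)
for n,(x0,y0,x1,y1),o in(('scene',(220,120,320,270),0),('top',(190,200,290,350),400)):
    im=get_image(n);c[:,o:o+400]=cv2.resize(im['frame'][y0:y1,x0:x1],(400,600),interpolation=cv2.INTER_CUBIC)
cv2.imwrite('pics/pre.png',c[:,:,::-1])
```

```text
[476.06525611 335.16333408 277.38976265] [6.24594631e-04 9.99998820e-01 5.28834073e-04 1.30034766e-03]
```

View pics/pre.png

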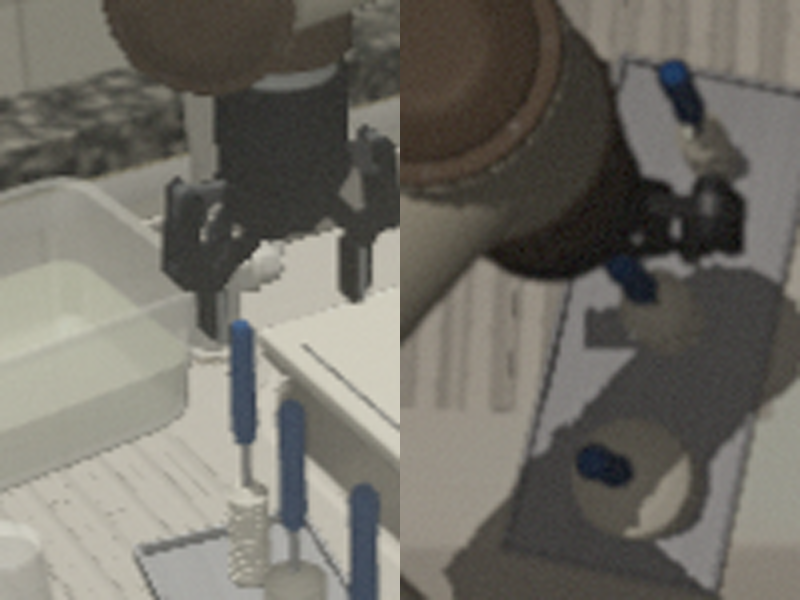

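The open jaws straddle the medium handle (tips at about scene 274,202 and 309,193, handle top 293,221), and the neighbours are clear. I'll descend and grip.

Call:
{"op": "play_rows", "data": {
  "targets": [
    {"tx":0,"ty":0,"tz":0.2,"spin":0,"gripper":-1},
    {"tx":0,"ty":0,"tz":0.4,"spin":0,"gripper":-1},
    {"tx":0,"ty":0,"tz":0.416,"spin":0,"gripper":-1},
    {"tx":0,"ty":0,"tz":0.416,"spin":0,"gripper":-1}
  ]
}}

```text
clock: 4.08
position: [476.3, 336.9, 173.6]
ee_rot: [-0.0, 1.0, 0.001, 0.002]
contact_force: [-0.6, 0.1, 0.7]
gripper_width: 85.4
```

Call:
{"op": "play_rows", "data": {
  "targets": [
    {"tx":0,"ty":0,"tz":0,"spin":0,"gripper":1},
    {"tx":0,"ty":0,"tz":0,"spin":0,"gripper":1},
    {"tx":0,"ty":0,"tz":0,"spin":0,"gripper":1},
    {"tx":0,"ty":0,"tz":0,"spin":0,"gripper":1},
    {"tx":0,"ty":0,"tz":0,"spin":0,"gripper":1},
    {"tx":0,"ty":0,"tz":0,"spin":0,"gripper":1}
  ]
}}

```text
clock: 4.82
position: [475.2, 335.7, 171.8]
ee_rot: [0.0, 1.0, -0.0, 0.0]
contact_force: [-0.8, -1.6, 4.1]
gripper_width: 16.7
```

Call:
{"op": "play_rows", "data": {
  "targets": [
    {"tx":0,"ty":0,"tz":-0.2,"spin":0,"gripper":1},
    {"tx":0,"ty":0,"tz":-0.4,"spin":0,"gripper":1},
    {"tx":0,"ty":0,"tz":-0.64,"spin":0,"gripper":1},
    {"tx":0,"ty":0,"tz":-0.64,"spin":0,"gripper":1},
    {"tx":0,"ty":0,"tz":-0.64,"spin":0,"gripper":1}
  ]
}}

```text
clock: 5.45
position: [474.4, 335.8, 330.2]
ee_rot: [0.0, 1.0, 0.0, -0.001]
contact_force: [0.1, -0.2, -0.8]
gripper_width: 16.4
```

Run:
```python
from h import *
print(read_state()['position'],read_state()['ee_rot'])
c=np.zeros((600,800,3),np.uint8)
for n,(x0,y0,x1,y1),o in(('scene',(220,120,340,300),0),('top',(190,190,310,370),400)):
    im=get_image(n);pickle.dump(im,open(n+'1.pkl','wb'));c[:,o:o+400]=cv2.resize(im['frame'][y0:y1,x0:x1],(400,600),interpolation=cv2.INTER_CUBIC)
cv2.imwrite('pics/lift.png',c[:,:,::-1])
```

```text
[474.38291577 335.83380235 330.24650855] [ 2.87331653e-04  9.99999568e-01  1.51432199e-05 -8.84337088e-04]
```

View pics/lift.png

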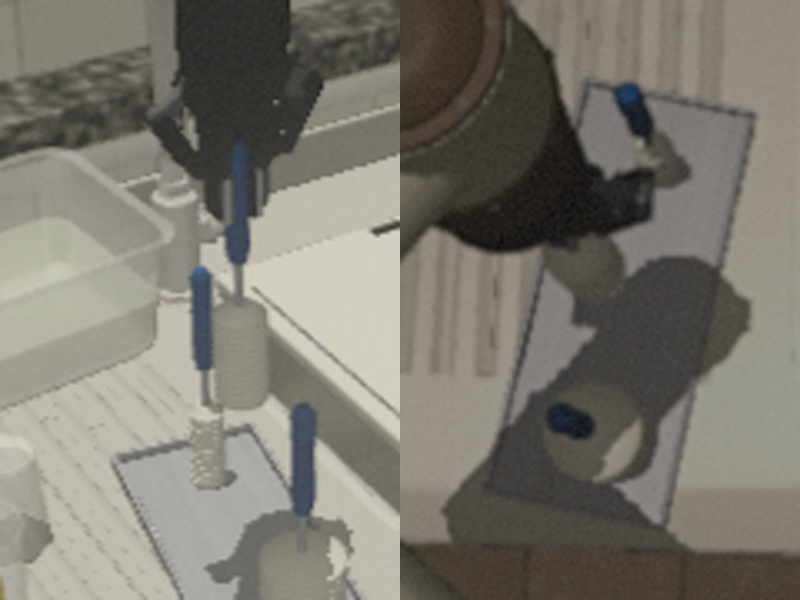

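The brush hangs upright in the grip (head at scene 292,227) and the other two still stand. Next I'll check the head's position against the TCP and correct for camera bias.

```bash
cat >> h.py <<'E'
def cloud(im):
    K=im['mtx'];v,u=np.mgrid[:480,:640]
    p=cv2.undistortPoints(np.stack([u,v],-1).reshape(-1,1,2).astype(float),K,np.array([im['k1'],0,0,0.])).reshape(-1,2)
    d=im['depth'].reshape(-1); c=np.stack([p[:,0]*d,-p[:,1]*d,-d,np.ones_like(d)],1)
    return (c@np.linalg.inv(im['world_to_cam']).T)[:,:3].reshape(480,640,3)
E
python3 - <<'E'
from h import *
from scipy.optimize import least_squares
for n in('scene','top'):
    im=pickle.load(open(n+'1.pkl','rb'));C=cloud(im).reshape(-1,3)
    m=(abs(C[:,0]-475)<45)&(abs(C[:,1]-335)<45)&(C[:,2]>120)&(C[:,2]<300)
    P=C[m]
    h=P[P[:,2]<240]; print(n,len(h),h.min(0).round(1),h.max(0).round(1))
    for lo,hi,R in((165,190,21),(190,215,21),(170,225,21),(255,275,2),(280,310,9)):
        q=P[(P[:,2]>lo)&(P[:,2]<hi)]
        if len(q)<8: continue
        f=least_squares(lambda c:np.hypot(q[:,0]-c[0],q[:,1]-c[1])-R,[475,335],loss='soft_l1');print(lo,hi,len(q),f.x.round(1),f.cost.round(1))
E
```

```text
scene 461 [451.6 317.4 161.7] [489.4 359.5 240. ]
165 190 139 [476.1 335.7] 105.8
190 215 143 [476.  335.7] 119.0
170 225 308 [476.  335.7] 246.0
255 275 23 [473.7 337.3] 16.0
280 310 47 [474.9 336.8] 35.9
top 284 [455.  313.4 161.5] [489.2 356.4 239.9]
165 190 44 [476.2 335. ] 3.1
190 215 46 [476.5 334.9] 2.3
170 225 107 [476.4 335. ] 7.3
```

Call:
{"op": "play_rows", "data": {
  "targets": [
    {"tx":-0.014,"ty":-1,"tz":0,"spin":0,"gripper":1},
    {"tx":-0.014,"ty":-1,"tz":0,"spin":0,"gripper":1},
    {"tx":-0.014,"ty":-1,"tz":0,"spin":0,"gripper":1},
    {"tx":-0.014,"ty":-1,"tz":0,"spin":0,"gripper":1},
    {"tx":-0.014,"ty":-1,"tz":0,"spin":0,"gripper":1},
    {"tx":-0.014,"ty":-1,"tz":0,"spin":0,"gripper":1}
  ]
}}

```text
clock: 6.3
position: [478.2, 85.6, 330.3]
ee_rot: [0.001, 1.0, -0.0, -0.001]
contact_force: [-0.3, 0.2, -0.3]
gripper_width: 17.1
```

Call:
{"op": "play_rows", "data": {
  "targets": [
    {"tx":0,"ty":-0.008,"tz":0.15,"spin":0,"gripper":1},
    {"tx":0,"ty":-0.008,"tz":0.3,"spin":0,"gripper":1},
    {"tx":0,"ty":-0.008,"tz":0.4,"spin":0,"gripper":1},
    {"tx":0,"ty":-0.008,"tz":0.47,"spin":0,"gripper":1},
    {"tx":0,"ty":-0.008,"tz":0.5,"spin":0,"gripper":1},
    {"tx":0,"ty":-0.008,"tz":0.5,"spin":0,"gripper":1},
    {"tx":0,"ty":-0.008,"tz":0.5,"spin":0,"gripper":1},
    {"tx":0,"ty":-0.008,"tz":0.5,"spin":0,"gripper":1}
  ]
}}

```text
clock: 7.3
position: [478.8, 84.1, 207.1]
ee_rot: [0.0, 1.0, 0.0, 0.001]
contact_force: [0.0, 0.1, -1.0]
gripper_width: 16.7
```

Run:
```python
from h import *
print(read_state()['position'],read_state()['contact_force'])
c=np.zeros((600,800,3),np.uint8)
for n,(x0,y0,x1,y1),o in(('scene',(310,130,430,310),0),('top',(300,190,420,370),400)):
    im=get_image(n);c[:,o:o+400]=cv2.resize(im['frame'][y0:y1,x0:x1],(400,600),interpolation=cv2.INTER_CUBIC)
cv2.imwrite('pics/dip.png',c[:,:,::-1])
```

```text
[478.77706566  84.09063785 207.06700933] [ 0.01118495  0.05168952 -0.97054266]
```

View pics/dip.png

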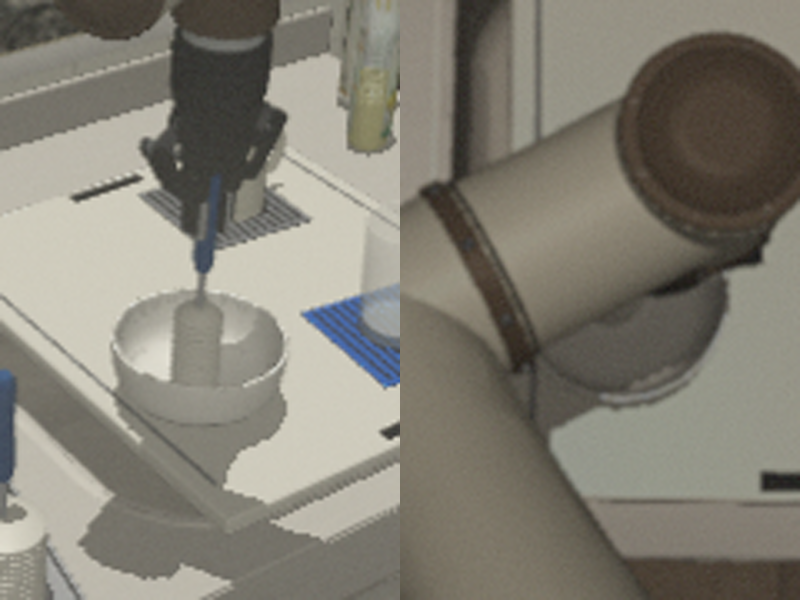

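```bash
cat > fit.py <<'E'
from h import *
from scipy.optimize import least_squares
def fit(im,x,y,foot,n=''):
    C=cloud(im).reshape(-1,3)
    m=(abs(C[:,0]-x)<30)&(abs(C[:,1]-y)<30)&(C[:,2]>foot)&(C[:,2]<foot+210);P=C[m]
    for lo,hi,R in((8,38,21),(38,68,21),(85,110,3),(120,145,9),(145,165,9)):
        q=P[(P[:,2]>foot+lo)&(P[:,2]<foot+hi)]
        if len(q)<8: continue
        f=least_squares(lambda c:np.hypot(q[:,0]-c[0],q[:,1]-c[1])-R,[x,y],loss='soft_l1');print(n,lo,hi,len(q),f.x.round(1),round(f.cost/len(q),2))
E
python3 - <<'E'
from fit import *
im=get_image('scene'); fit(im,479,84,37)
im=pickle.load(open('scene1.pkl','rb'));fit(im,475,335,161,'lift')
E
```

```text
8 38 107 [480.2  83.9] 0.97
 38 68 121 [479.8  84.1] 0.91
 85 110 18 [474.8  87.5] 0.6
 120 145 44 [480.3  85. ] 1.08
 145 165 52 [477.6  88. ] 3.14
lift 8 38 163 [475.9 335.6] 0.73
lift 38 68 169 [476.  336.1] 0.84
lift 85 110 27 [473.4 337. ] 0.81
lift 120 145 63 [474.9 336.9] 0.71
lift 145 165 74 [473.8 337.4] 2.76
```

Call:
{"op": "play_rows", "data": {
  "targets": [
    {"tx":0,"ty":0,"tz":-0.25,"spin":0,"gripper":1},
    {"tx":0,"ty":0,"tz":-0.5,"spin":0,"gripper":1},
    {"tx":0,"ty":0,"tz":-0.5,"spin":0,"gripper":1},
    {"tx":0,"ty":0,"tz":-0.52,"spin":0,"gripper":1}
  ]
}}

```text
clock: 7.95
position: [477.6, 83.6, 335.6]
ee_rot: [0.0, 1.0, 0.0, -0.001]
contact_force: [-0.8, -0.7, -0.9]
gripper_width: 16.7
```

Run:
```python
from h import *
s=pickle.load(open('scene0.pkl','rb'));t=pickle.load(open('top0.pkl','rb'))
c=np.zeros((600,800,3),np.uint8)
for im,(x0,y0,x1,y1),o in((s,(400,180,460,270),0),(t,(440,250,500,340),400)):
    k=400/60
    a=cv2.resize(im['frame'][y0:y1,x0:x1],(400,600),interpolation=cv2.INTER_CUBIC)
    for z,r,col in((138,38,(255,0,0)),(32,25,(0,255,0))):
        for cx,cy in((465,-139),):
            pts=np.array([proj(im,[cx+r*np.cos(w),cy+r*np.sin(w),z]) for w in np.linspace(0,6.283,60)])
            pts=((pts-[x0,y0]+.5)*k).astype(int);cv2.polylines(a,[pts],True,col,1)
    c[:,o:o+400]=a
cv2.imwrite('pics/glass.png',c[:,:,::-1])
```

```text
(no output)
```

View pics/glass.png

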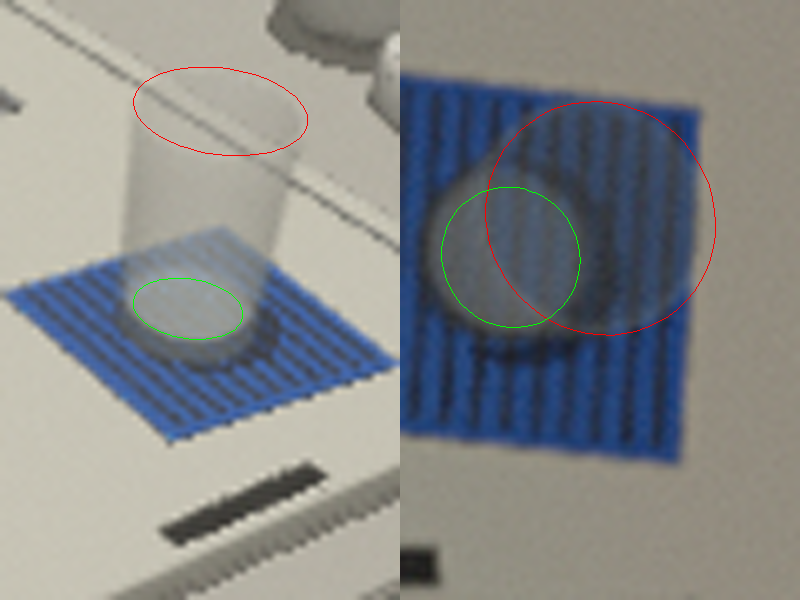

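Call:
{"op": "play_rows", "data": {
  "targets": [
    {"tx":0.059,"ty":-0.885,"tz":0,"spin":0,"gripper":1},
    {"tx":0.059,"ty":-0.885,"tz":0,"spin":0,"gripper":1},
    {"tx":0.059,"ty":-0.885,"tz":0,"spin":0,"gripper":1},
    {"tx":0.059,"ty":-0.885,"tz":0,"spin":0,"gripper":1},
    {"tx":0.059,"ty":-0.885,"tz":0,"spin":0,"gripper":1},
    {"tx":0.059,"ty":-0.885,"tz":0,"spin":0,"gripper":1}
  ]
}}

```text
clock: 8.7
position: [463.1, -137.2, 335.1]
ee_rot: [0.0, 1.0, 0.0, -0.001]
contact_force: [-0.2, 0.8, -1.2]
gripper_width: 16.8
```

Run:
```python
from fit import *
print([read_state()['position'].round(1) for _ in range(3)])
c=np.zeros((600,800,3),np.uint8)
for n,(x0,y0,x1,y1),o in(('scene',(370,90,490,270),0),('top',(400,190,520,370),400)):
    im=get_image(n);c[:,o:o+400]=cv2.resize(im['frame'][y0:y1,x0:x1],(400,600),interpolation=cv2.INTER_CUBIC)
    fit(im,465,-138,165,n)
cv2.imwrite('pics/ab.png',c[:,:,::-1])
```

```text
[array([ 463.1, -137.2,  335.1]), array([ 463.1, -137.2,  335.1]), array([ 463.1, -137.2,  335.1])]
scene 8 38 133 [ 463.2 -138.4] 1.22
scene 38 68 145 [ 463.3 -137.9] 1.25
scene 85 110 25 [ 461.7 -134.5] 1.31
scene 120 145 48 [ 462.8 -136.9] 1.08
scene 145 165 53 [ 462.  -135.3] 2.89
```

View pics/ab.png

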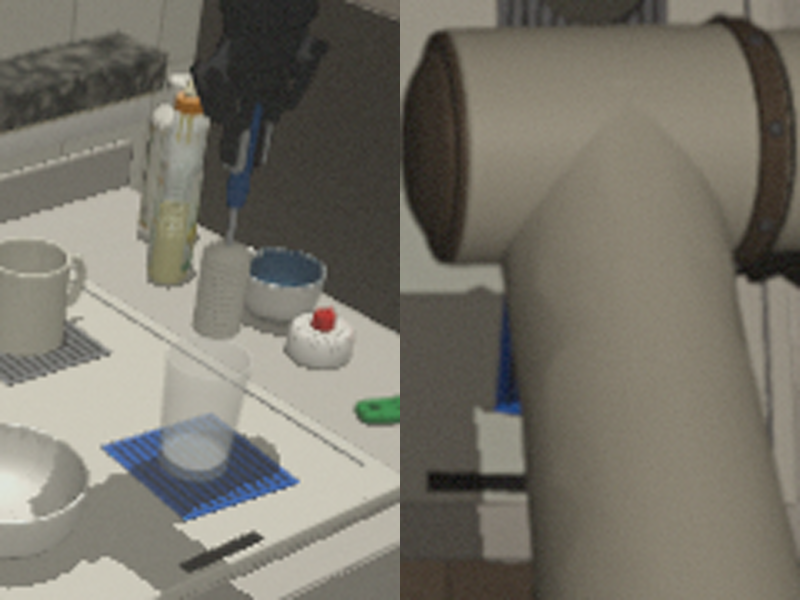

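Run:
```python
from fit import *
im=get_image('scene');x0,y0=400,100
a=cv2.resize(im['frame'][100:280,x0:x0+80],(800*1//2*1,900),interpolation=cv2.INTER_CUBIC)
k=5
def circ(cx,cy,z,r,col):
    pts=np.array([proj(im,[cx+r*np.cos(w),cy+r*np.sin(w),z]) for w in np.linspace(0,6.283,60)])
    cv2.polylines(a,[((pts-[x0,y0]+.5)*k).astype(int)],True,col,1)
circ(465,-138,138,38,(255,0,0));circ(465,-138,138,34,(255,0,0));circ(465,-138,32,25,(0,255,0));circ(465,-138,23,27,(0,255,0))
circ(464.4,-137.2,165.6,21,(255,0,255));circ(464.4,-137.2,238,21,(255,0,255))
cv2.imwrite('pics/ov.png',a[200:800,:,::-1])
for z in(23,32,138,166,240,330):print(z,proj(im,[465,-138,z]).round(1))
```

```text
23 [427.  228.3]
32 [427.4 225.8]
138 [432.3 196.2]
166 [433.7 187.9]
240 [437.4 165.2]
330 [442.2 135.7]
```

View pics/ov.png

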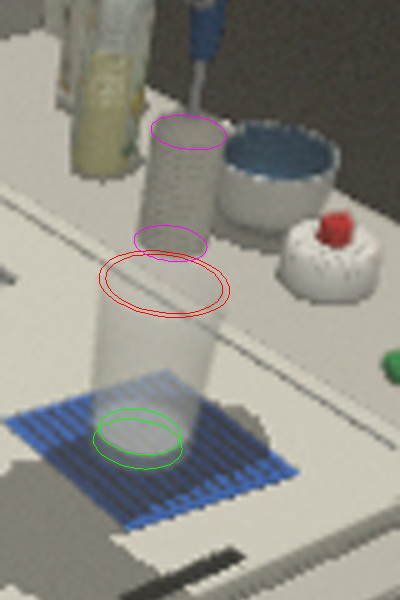

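Call:
{"op": "play_rows", "data": {
  "targets": [
    {"tx":0,"ty":0,"tz":0.1,"spin":0,"gripper":1},
    {"tx":0,"ty":0,"tz":0.2,"spin":0,"gripper":1},
    {"tx":0,"ty":0,"tz":0.3,"spin":0,"gripper":1},
    {"tx":0,"ty":0,"tz":0.38,"spin":0,"gripper":1},
    {"tx":0,"ty":0,"tz":0.43,"spin":0,"gripper":1},
    {"tx":0,"ty":0,"tz":0.46,"spin":0,"gripper":1},
    {"tx":0,"ty":0,"tz":0.46,"spin":0,"gripper":1}
  ]
}}

```text
clock: 9.72
position: [463.6, -137.2, 221.2]
ee_rot: [-0.0, 1.0, -0.0, -0.0]
contact_force: [0.4, -0.3, -1.0]
gripper_width: 16.6
```

Run:
```python
from fit import *
s=read_state();print(s['contact_force'],s['wrist_torque'],s['position'])
im=get_image('scene');x0,y0=400,100
a=cv2.resize(im['frame'][100:280,x0:x0+80],(400,900),interpolation=cv2.INTER_CUBIC)
cv2.imwrite('pics/in.png',a[200:800,:,::-1])
```

```text
[ 0.35681405 -0.25230802 -0.96508532] [ 0.03632453 -0.03236654  0.03789165] [ 463.63128012 -137.23319925  221.23386299]
```

View pics/in.png

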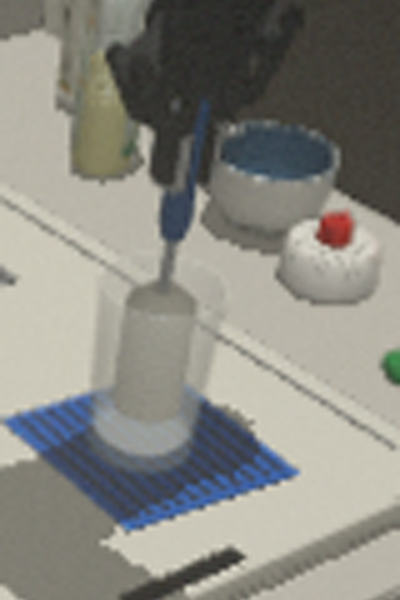

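The head sits centrally inside the glass with no side force. Now down to the bottom.

Call:
{"op": "play_rows", "data": {
  "targets": [
    {"tx":0,"ty":0,"tz":0.04,"spin":0,"gripper":1},
    {"tx":0,"ty":0,"tz":0.06,"spin":0,"gripper":1},
    {"tx":0,"ty":0,"tz":0.07,"spin":0,"gripper":1},
    {"tx":0,"ty":0,"tz":0.076,"spin":0,"gripper":1},
    {"tx":0,"ty":0,"tz":0.076,"spin":0,"gripper":1}
  ]
}}

```text
clock: 10.4
position: [463.6, -137.5, 202.3]
ee_rot: [0.0, 1.0, -0.0, 0.0]
contact_force: [0.1, 0.6, -1.5]
gripper_width: 16.7
```

Call:
{"op": "play_rows", "data": {
  "targets": [
    {"tx":0,"ty":0,"tz":0.006,"spin":0,"gripper":1},
    {"tx":0,"ty":0,"tz":0.01,"spin":0,"gripper":1},
    {"tx":0,"ty":0,"tz":0.01,"spin":0,"gripper":1}
  ]
}}

```text
clock: 10.78
position: [463.5, -137.4, 199.7]
ee_rot: [0.0, 1.0, -0.0, -0.0]
contact_force: [-0.1, -0.1, -0.7]
gripper_width: 16.5
```

Call:
{"op": "play_rows", "data": {
  "targets": [
    {"tx":0,"ty":0,"tz":0.006,"spin":0,"gripper":1},
    {"tx":0,"ty":0,"tz":0.008,"spin":0,"gripper":1},
    {"tx":0,"ty":0,"tz":0.008,"spin":0,"gripper":1}
  ]
}}

```text
clock: 11.15
position: [464.3, -137.7, 199.5]
ee_rot: [-0.0, 1.0, -0.0, 0.001]
contact_force: [-1.6, 0.9, 6.4]
gripper_width: 16.5
```

Call:
{"op": "play_rows", "data": {
  "targets": [
    {"tx":0,"ty":0,"tz":0.005,"spin":0,"gripper":1},
    {"tx":0,"ty":0,"tz":0.005,"spin":0,"gripper":1}
  ]
}}

```text
clock: 11.4
position: [464.6, -137.9, 199.5]
ee_rot: [-0.0, 1.0, -0.001, 0.002]
contact_force: [-2.2, 0.4, 13.4]
gripper_width: 16.8
```

Call:
{"op": "play_rows", "data": {
  "targets": [
    {"tx":0,"ty":0,"tz":-0.1,"spin":0,"gripper":1},
    {"tx":0,"ty":0,"tz":-0.25,"spin":0,"gripper":1},
    {"tx":0,"ty":0,"tz":-0.38,"spin":0,"gripper":1},
    {"tx":0,"ty":0,"tz":-0.38,"spin":0,"gripper":1},
    {"tx":0,"ty":0,"tz":-0.38,"spin":0,"gripper":1}
  ]
}}

```text
clock: 12.02
position: [462.9, -137.2, 290.6]
ee_rot: [0.0, 1.0, 0.0, -0.001]
contact_force: [-0.3, 0.2, -1.2]
gripper_width: 16.6
```

Run:
```python
from fit import *
s=read_state();print(s['contact_force'],s['position'])
im=get_image('scene');x0,y0=400,100
a=cv2.resize(im['frame'][100:280,x0:x0+80],(400,900),interpolation=cv2.INTER_CUBIC)
cv2.imwrite('pics/up.png',a[200:800,:,::-1])
```

```text
[-0.3222349   0.17865453 -1.22302757] [ 462.93344621 -137.21364217  290.57691625]
```

View pics/up.png

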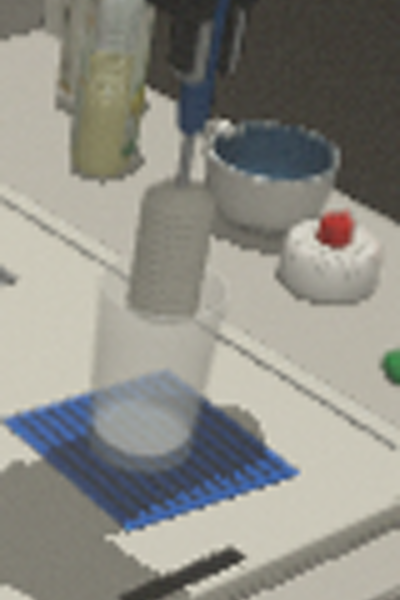

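The brush is drawn up about 91 mm with its foot near the rim, and the glass is unmoved and upright. Second push next.

Call:
{"op": "play_rows", "data": {
  "targets": [
    {"tx":0,"ty":0,"tz":0.12,"spin":0,"gripper":1},
    {"tx":0,"ty":0,"tz":0.22,"spin":0,"gripper":1},
    {"tx":0,"ty":0,"tz":0.3,"spin":0,"gripper":1},
    {"tx":0,"ty":0,"tz":0.34,"spin":0,"gripper":1},
    {"tx":0,"ty":0,"tz":0.36,"spin":0,"gripper":1},
    {"tx":0,"ty":0,"tz":0.366,"spin":0,"gripper":1},
    {"tx":0,"ty":0,"tz":0.372,"spin":0,"gripper":1},
    {"tx":0,"ty":0,"tz":0.374,"spin":0,"gripper":1},
    {"tx":0,"ty":0,"tz":0.374,"spin":0,"gripper":1}
  ]
}}

```text
clock: 13.2
position: [464.3, -137.5, 199.5]
ee_rot: [-0.0, 1.0, -0.0, 0.001]
contact_force: [-1.7, 0.1, 4.6]
gripper_width: 16.4
```

Call:
{"op": "play_rows", "data": {
  "targets": [
    {"tx":0,"ty":0,"tz":0.006,"spin":0,"gripper":1},
    {"tx":0,"ty":0,"tz":0.006,"spin":0,"gripper":1},
    {"tx":0,"ty":0,"tz":0.006,"spin":0,"gripper":1}
  ]
}}

```text
clock: 13.58
position: [464.7, -137.8, 199.5]
ee_rot: [-0.0, 1.0, -0.001, 0.002]
contact_force: [-2.8, 0.5, 11.3]
gripper_width: 16.6
```

Call:
{"op": "play_rows", "data": {
  "targets": [
    {"tx":0,"ty":0,"tz":-0.1,"spin":0,"gripper":1},
    {"tx":0,"ty":0,"tz":-0.25,"spin":0,"gripper":1},
    {"tx":0,"ty":0,"tz":-0.4,"spin":0,"gripper":1},
    {"tx":0,"ty":0,"tz":-0.55,"spin":0,"gripper":1},
    {"tx":0,"ty":0,"tz":-0.55,"spin":0,"gripper":1},
    {"tx":0,"ty":0,"tz":-0.55,"spin":0,"gripper":1}
  ]
}}

```text
clock: 14.32
position: [462.9, -137.2, 333.1]
ee_rot: [0.0, 1.0, 0.0, -0.001]
contact_force: [-0.1, -0.1, -0.8]
gripper_width: 17.0
```

Call:
{"op": "play_rows", "data": {
  "targets": [
    {"tx":-0.025,"ty":0.945,"tz":0,"spin":0,"gripper":1},
    {"tx":-0.025,"ty":0.945,"tz":0,"spin":0,"gripper":1},
    {"tx":-0.025,"ty":0.945,"tz":0,"spin":0,"gripper":1},
    {"tx":-0.025,"ty":0.945,"tz":0,"spin":0,"gripper":1},
    {"tx":-0.025,"ty":0.945,"tz":0,"spin":0,"gripper":1}
  ]
}}

```text
clock: 14.95
position: [469.2, 101.4, 332.0]
ee_rot: [-0.002, 1.0, -0.001, -0.002]
contact_force: [-0.1, -0.3, -1.1]
gripper_width: 16.5
```

Call:
{"op": "play_rows", "data": {
  "targets": [
    {"tx":-0.025,"ty":0.945,"tz":0,"spin":0,"gripper":1},
    {"tx":-0.025,"ty":0.945,"tz":0,"spin":0,"gripper":1},
    {"tx":-0.025,"ty":0.945,"tz":0,"spin":0,"gripper":1},
    {"tx":-0.025,"ty":0.945,"tz":0,"spin":0,"gripper":1},
    {"tx":-0.025,"ty":0.945,"tz":0,"spin":0,"gripper":1},
    {"tx":-0.025,"ty":0.945,"tz":0,"spin":0,"gripper":1}
  ]
}}

```text
clock: 15.7
position: [476.1, 334.0, 332.8]
ee_rot: [0.0, 1.0, -0.001, -0.001]
contact_force: [-0.1, 0.1, -0.4]
gripper_width: 16.6
```

Run:
```python
from fit import *
s=read_state();p=s['position'];print(s['contact_force'],p)
for n in('scene','top'):
    im=get_image(n);fit(im,p[0],p[1],p[2]-168,n)
    cv2.imwrite(f'pics/ret_{n}.png',im['frame'][:,:,::-1])
```

```text
[-0.10895245  0.14881933 -0.43553025] [476.10141592 334.04535662 332.75322553]
scene 8 38 169 [477.4 333.7] 0.86
scene 38 68 177 [477.4 334. ] 0.97
scene 85 110 27 [474.7 337.2] 0.49
scene 120 145 64 [477.  334.9] 0.85
scene 145 165 85 [475.7 335.6] 3.25
top 8 38 58 [478.6 333.1] 0.08
top 38 68 62 [478.7 333.5] 0.04
top 120 145 8 [478.3 334.1] 0.05
top 145 165 11 [475.  325.3] 0.67
```

View pics/ret_scene.png

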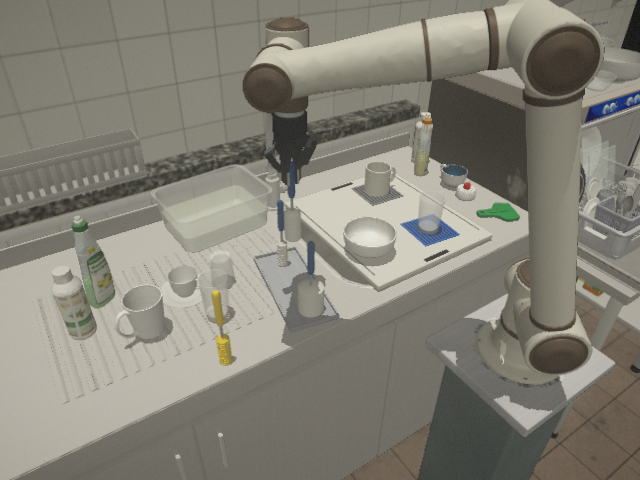

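Glass, mug and bowl are in place, the other brushes still stand, and the held brush is over its gap. Lowering.

Call:
{"op": "play_rows", "data": {
  "targets": [
    {"tx":0,"ty":0,"tz":0.2,"spin":0,"gripper":1},
    {"tx":0,"ty":0,"tz":0.4,"spin":0,"gripper":1},
    {"tx":0,"ty":0,"tz":0.52,"spin":0,"gripper":1},
    {"tx":0,"ty":0,"tz":0.58,"spin":0,"gripper":1},
    {"tx":0,"ty":0,"tz":0.61,"spin":0,"gripper":1},
    {"tx":0,"ty":0,"tz":0.624,"spin":0,"gripper":1},
    {"tx":0,"ty":0,"tz":0.632,"spin":0,"gripper":1},
    {"tx":0,"ty":0,"tz":0.632,"spin":0,"gripper":1}
  ]
}}

```text
clock: 16.8
position: [476.4, 335.3, 176.7]
ee_rot: [0.0, 1.0, 0.0, 0.0]
contact_force: [-0.0, 0.3, -0.9]
gripper_width: 16.4
```

Call:
{"op": "play_rows", "data": {
  "targets": [
    {"tx":0,"ty":0,"tz":0.008,"spin":0,"gripper":1},
    {"tx":0,"ty":0,"tz":0.014,"spin":0,"gripper":1},
    {"tx":0,"ty":0,"tz":0.014,"spin":0,"gripper":1}
  ]
}}

```text
clock: 17.18
position: [476.1, 335.0, 172.4]
ee_rot: [0.0, 1.0, -0.0, -0.0]
contact_force: [0.2, -0.6, -0.1]
gripper_width: 16.6
```

Call:
{"op": "play_rows", "data": {
  "targets": [
    {"tx":0,"ty":0,"tz":0.005,"spin":0,"gripper":1},
    {"tx":0,"ty":0,"tz":0.005,"spin":0,"gripper":1},
    {"tx":0,"ty":0,"tz":0.005,"spin":0,"gripper":1}
  ]
}}

```text
clock: 17.55
position: [476.4, 335.2, 171.8]
ee_rot: [0.0, 1.0, 0.0, 0.0]
contact_force: [-1.6, -0.6, 3.1]
gripper_width: 16.7
```

Call:
{"op": "play_rows", "data": {
  "targets": [
    {"tx":0,"ty":0,"tz":0,"spin":0,"gripper":0.4},
    {"tx":0,"ty":0,"tz":0,"spin":0,"gripper":0.2},
    {"tx":0,"ty":0,"tz":0,"spin":0,"gripper":0},
    {"tx":0,"ty":0,"tz":0,"spin":0,"gripper":-0.5},
    {"tx":0,"ty":0,"tz":0,"spin":0,"gripper":-1},
    {"tx":0,"ty":0,"tz":0,"spin":0,"gripper":-1},
    {"tx":0,"ty":0,"tz":0,"spin":0,"gripper":-1},
    {"tx":0,"ty":0,"tz":0,"spin":0,"gripper":-1}
  ]
}}

```text
clock: 18.55
position: [476.2, 335.1, 171.3]
ee_rot: [0.0, 1.0, 0.0, 0.0]
contact_force: [-0.3, 0.5, 0.0]
gripper_width: 85.1
```

Call:
{"op": "play_rows", "data": {
  "targets": [
    {"tx":0,"ty":0,"tz":-0.1,"spin":0,"gripper":-1},
    {"tx":0,"ty":0,"tz":-0.3,"spin":0,"gripper":-1},
    {"tx":0,"ty":0,"tz":-0.5,"spin":0,"gripper":-1},
    {"tx":0,"ty":0,"tz":-0.7,"spin":0,"gripper":-1},
    {"tx":0,"ty":0,"tz":-0.7,"spin":0,"gripper":-1}
  ]
}}

```text
clock: 19.18
position: [477.6, 336.1, 351.7]
ee_rot: [0.0, 1.0, 0.004, 0.004]
contact_force: [0.8, 0.2, -0.8]
gripper_width: 85.5
```

Call:
{"op": "play_rows", "data": {
  "targets": [
    {"tx":0,"ty":-0.8,"tz":0,"spin":0,"gripper":-1},
    {"tx":0,"ty":-0.8,"tz":0,"spin":0,"gripper":-1},
    {"tx":0,"ty":-0.8,"tz":0,"spin":0,"gripper":-1},
    {"tx":0,"ty":-0.8,"tz":0,"spin":0,"gripper":-1},
    {"tx":0,"ty":-0.8,"tz":0,"spin":0,"gripper":-1}
  ]
}}

```text
clock: 19.8
position: [476.0, 134.5, 345.9]
ee_rot: [0.001, 1.0, 0.0, -0.0]
contact_force: [0.2, -0.6, 0.6]
gripper_width: 85.5
```

Run:
```python
from fit import *
s=read_state();print(s['contact_force'],s['position'],s['clock'])
for n in('scene','top'):
    im=get_image(n);fit(im,477,335,2,n)
    cv2.imwrite(f'pics/fin_{n}.png',im['frame'][:,:,::-1])
```

```text
[ 0.23734806 -0.62490304  0.64854988] [476.02632325 134.46757065 345.92248821] 19.8
scene 8 38 112 [478.2 335.4] 0.83
scene 38 68 139 [478.5 335.1] 0.8
scene 85 110 24 [475.6 336.8] 1.91
scene 120 145 46 [477.8 335. ] 0.85
scene 145 165 45 [477.3 335.5] 0.69
```

View pics/fin_scene.png

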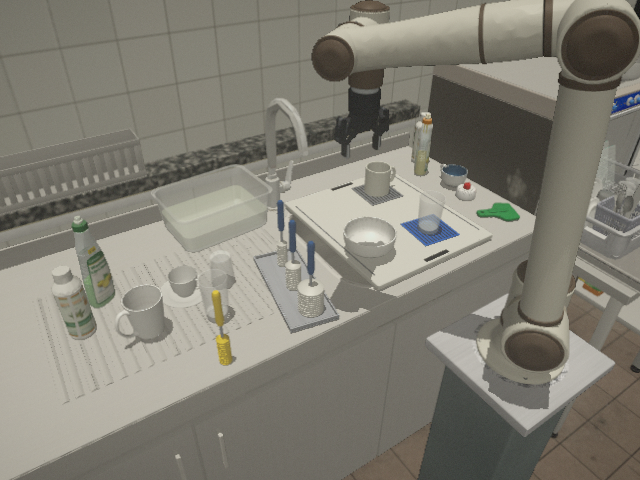

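View pics/fin_top.png

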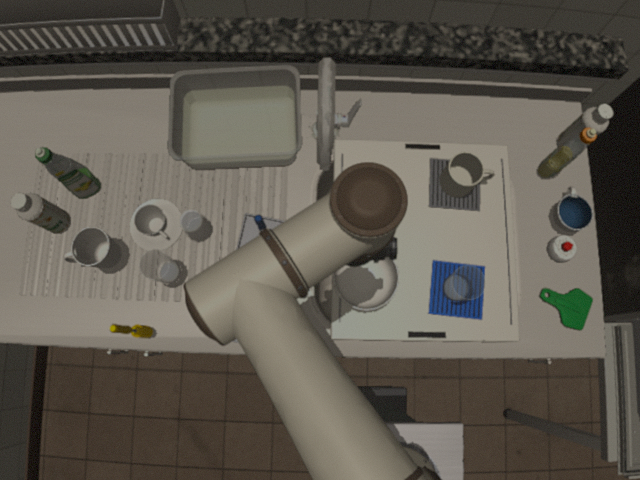

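All three brushes stand upright in the tray (medium at scene 293,260). The glass (430,212), mug and bowl are where they started, and the robot touches nothing.

```bash
python3 -c "
from bench import *
print(job_done())"
```

```text
the job is handed in; nothing more can be done
None
```

I washed the glass on the blue mat with the medium brush (42 head) and handed the job in at about 20 s of the 58 s allowed.

- **Washing:** I dipped the head into the soap bowl to about 5 mm above its inner bottom. I then pushed it to the bottom of the glass twice, drawing it up about 91 mm in between. Both pushes stopped at the same height, with 13 N and 11 N at the wrist.
- **Return:** the brush was set back upright in its place on the tray and released. The scene picture's depth fit shows it vertical, at about (478, 335) mm.
- **Last checks:** the final pictures show both vessels upright on their mats, the bowl in place and the other two brushes standing. The gripper was open, clear of everything and reading about 1 N.
- **Disagreements:** the two cameras differed by 3–4 mm on some positions, so I used averages, corrected against the held brush. The bottom of the glass came about 2 mm lower than I had estimated. In the last top picture the arm hid most of the tray, so that view did not confirm the brush.

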